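Set a carved board under the press point

ROBOT

A 6-joint arm with a two-finger parallel gripper is mounted at the origin on the work surface. World frame = base frame: x ahead of the robot, y to its left, z up, the work surface at z = 0. Lengths are in m, angles in rad, forces in N, time in s.
With the tool pointing down it reaches from about 0.35 to 1 m from the base axis. Payload 7.1 kg.
Tool frame: the origin (TCP) lies between the finger pads, 19 mm behind the fingertips; this is the grasp point; x points along the fingers, y is the direction in which the jaws open and shut, and the axes are right-handed (so a half turn about x gives the same grasp; the last joint's range is limited). The gripper opens to 85 mm and grips with 20 to 120 N. Pads are 22 mm wide; open, the fingers measure 114 mm over their backs; the gripper's body (76 mm by 85 mm) begins 54 mm behind the grasp point. The pads swing forward as they close: fully open they stand 13 mm farther back than shut.
Start: joints at [-1.318, 0.423, 1.63, -0, 1.089, -0.019], TCP at [0.168, -0.602, 0.25] pointing down, gripper open.
Joint ranges: [-3, 3], [-0.9, 2.11], [0.09, 2.58], [-1.31, 4.45], [0.11, 2.69], [-2.54, 2.54]. Speed limits (rad/s): [2.39, 2.39, 3.01, 3.14, 3.14, 3.14].

INTERFACE

Orientations are given as a rotation vector (axis times angle).
In Python, from rig import manip gives the robot as it stands. The module is installed in compiled form; this text tells all that it offers. Calls block until the motion is done:
- manip.move_to(position, orientation): joint-space move of the TCP to a pose.
- manip.servo_line(position, orientation=None, rate=0.15): straight line of the TCP; orientation=None keeps the orientation; rate is the mean speed in m/s.
- manip.set_joints(angles): joint-space move.
- manip.command_gripper(opening, f_grip=None): finger opening in m; f_grip is the grip in N (None keeps the last); returns when the fingers have stopped.
- manip.hold(seconds).
- manip.solve_ik(position, orientation): joint angles nearest the present ones, or None.
- manip.camera(name): name is "side" or "top"; returns a dict with "image" (480x640x3 uint8, red, green, blue), "fx", "fy", "cx", "cy" (pixels), "cam_to_world" (4x4, takes a point from camera to world coordinates). Camera axes: x right, y down, z forward; pixel columns grow to the right and rows downward; lengths in m; the calibration is good to about 2 mm. A picture is of the moment at which its call begins. There is no depth.
A pose or a line that the arm cannot do raises manip.IKError and nothing moves.
- manip.sign_off(): hands the job in, once; it reports no verdict.
Readings, each from a call of its own:
- manip.get_time(): time.
- manip.get_joint_positions(): joint angles.
- manip.get_joint_vel(): joint speeds.
- manip.get_tau(): joint torques, N m.
- manip.get_position(): TCP position.
- manip.get_ee_rot(): TCP orientation.
- manip.get_contact_force(): force on the tool from outside, world axes, zero at the start.
- manip.get_torque(): the same for the moment, N m.
- manip.get_width(): finger opening in m.
Only numpy, scipy, OpenCV 4.12 (cv2) and the standard library are available. Lean on these libraries where they do the work, as an engineer would, in place of code of your own. Each camera call takes 0.05 s, during which the arm holds its last target.

TASK

Take the carved board off the sloping stand, lay it flat on the long bed of the bench press with its carved face up and its pencil-crossed recess still clear of the head (5 cm or more short of the point), and let go of it. Then take hold of it again near its far end and, without lifting it off the bed, slide it along until the recess is centred under the point, and let go. Finally wind the hand crank clockwise until the point has come down into the recess and bears firmly on its floor, but do not force it, let go of the crank, and leave the flask, the figure and the chisel where they stand.

Things in the scene. Friction and masses are not known exactly. Their poses are not given: they have to be found in the camera images.
- carving: Loose oblong board of plain wood with a carved rosette, 60 (own x) x 160 (own y) x 28 mm (own z), 0.1 to 0.2 kg. Origin: centre of its underside; z out of the carved face. The rosette (44 mm wide, 8 mm proud) is at own y = +22 mm; the recess at own y = -52 mm. It starts tilted 35 deg on the stand, carved face up and towards the robot, long side level.
- mark (a point): The marked spot: centre of the mouth of a round flat-floored recess, 12 mm wide and 5 mm deep, in the carved face of the board, at the crossing of two black pencil lines 44 mm long (own x = 0, y = -52, z = 28 mm of the board).
- stand: Fixed plywood display stand, 170 mm wide (own y), 100 mm deep, 90 mm high. Origin: on the table under the middle of its board, which slopes 35 deg from level, looking up and towards the robot (own -x). The carving's lower long side rests on two ledges, 40 mm wide, 17 mm high, with a 74 mm gap between them in the middle: there it can be taken across its 60 mm width.
- press: Fixed hand press of grey castings and steel. Origin: on the spindle's axis, at table level; z up. Its flat steel bed spans own x -55 to 55, y -55 to +235 mm, its top 15 mm high. Column (32 mm thick) at own x = +88 mm. The head round the spindle is 46 mm wide, 127 to 191 mm high; the crank on top sweeps 50 mm around the axis.
- spindle: The vertical steel spindle, 17 mm thick, tapering to a blunt point 4 mm wide over its last 22 mm. Origin: centre of the point's end face, z up. It hangs 83 mm above the table with the crank at 0, and goes straight down 30 mm per crank turn.
- point (a point): Centre of the spindle's lower end, the tool tip.
- crank (a joint): Angle of the hand crank in rad, about the spindle's axis; grows when turned clockwise seen from above, which lowers the point 4.77 mm per rad. It stays where it is left (drag about 2 N at the handle). At 0 its arm points to the press's own -x. With the board in place the point meets the recess floor about 1.5 turns from 0.
- handle_mid (a point): Upright, freely spinning wooden grip of the crank, 19 mm thick, 40 mm high (209 to 249 mm above the table), 40 mm from the crank's axis; the point lies on the grip's axis at 231 mm height. It can be pinched from above and led round without turning the hand.
- flask: Bystander: blue drinking flask, 68 mm wide, 180 mm high; origin at the centre of its underside.
- figure: Bystander: small turned wooden figure, 60 mm wide, 96 mm high; origin at the centre of its underside.
- chisel: Bystander: carving chisel lying on the table, 180 mm long along own y, 20 mm high, handle to -y; origin on the table near the middle of its length.
Mind the look-alikes: they are no part of the job. Leave any red or turquoise look-alike of the carving alone.

How it is judged:
On the way, in this order (a step that is already met when the one before it is completed fails the run):
1. the carving lies flat on the press bed, face up, let go and at rest, its recess still more than 40 mm from the point (angle between the z axis of carving and the z axis of press, either way round below 0.06 rad and angle between carving's own z axis and vertical below 0.3 rad and z of carving in the frame of press between 0.012 and 0.019 m and contact force between the fingers and carving below 0.2 N and horizontal distance between mark and point above 0.04 m and linear speed of carving below 0.02 m/s), for 0.2 s.
2. the fingers have hold of the carving again, nearer its far end (more than 30 mm to the rosette's side of its middle) (angle between the z axis of carving and the z axis of press, either way round below 0.06 rad and angle between carving's own z axis and vertical below 0.3 rad and z of carving in the frame of press between 0.012 and 0.019 m and contact force between the fingers and carving above 1 N and y of the grasp point in the frame of carving above 0.03 m and horizontal distance between mark and point above 0.03 m), for 0.1 s.
3. the recess lies within 4 mm of the point's axis, flat on the bed and let go, the point still clear above (angle between the z axis of carving and the z axis of press, either way round below 0.06 rad and angle between carving's own z axis and vertical below 0.3 rad and z of carving in the frame of press between 0.012 and 0.019 m and contact force between the fingers and carving below 0.2 N and horizontal distance between mark and point below 0.004 m and z of point in the frame of carving above 0.034 m), for 0.2 s.
At the end, for the whole second after the job is handed in: The carving lies flat on the press bed (within 0.06 rad), at rest and let go, its recess within 4 mm of the point's axis; the point is at least 2.5 mm down in the recess and bears on the carving with 3 to 80 N; the crank is at rest; flask, figure and chisel are within 30 mm of where they began (angle between the z axis of carving and the z axis of press, either way round below 0.06 rad and angle between carving's own z axis and vertical below 0.3 rad and z of carving in the frame of press between 0.012 and 0.019 m and contact force between the fingers and carving below 0.2 N and horizontal distance between mark and point below 0.004 m and z of point in the frame of carving below 0.0255 m and contact force between spindle and carving between 3 and 80 N and linear speed of carving below 0.01 m/s and velocity of joint crank between -0.05 and 0.05 rad/s and distance of each of flask, figure, chisel from where it was at the start of the episode below 0.03 m); the robot touches nothing.
It fails at once if the point is forced onto the carving with more than 80 N (contact force between spindle and carving above 80 N).
It fails at once if the carving is lifted more than 8 mm off the bed within 35 mm of the point (horizontal distance between mark and point below 0.035 m and z of carving in the frame of press above 0.023 m).
It fails at once if a bystander is moved more than 30 mm (distance of any of flask, figure, chisel from where it was at the start of the episode above 0.03 m).
It also fails if it takes over 69 s, if anything falls off the work surface, if the arm or the gripper's body presses on something with over 40 N, if the wrist force passes 120 N, or if a joint passes its speed limit or range.

## Working session

There is one attempt and no reset: what is moved stays moved. The work goes in short steps, each a Python script; the robot and the scene stay as the last script left them, time stands still between calls to the robot, and variables do not carry over. Pictures are saved under pics/ and viewed, and the job is handed in when it is done.

```bash
mkdir -p pics; ls
python3 - <<'E'
from rig import manip
import cv2
for n in("side","top"):
    c=manip.camera(n); cv2.imwrite(f"pics/{n}0.png",c["image"][:,:,::-1])
    print(n,c["fx"],c["fy"],c["cx"],c["cy"]);print(c["cam_to_world"])
print(manip.get_time(),manip.get_ee_rot(),manip.get_position())
E
```

```text
pics
side 552.8183566070297 552.8183566070297 315.96233823639307 238.23508646376857
[[-0.99555249 -0.03132636  0.08884759  0.41174466]
 [-0.09260817  0.49851021 -0.86192302  1.14472051]
 [-0.01729052 -0.86631763 -0.49919416  0.81923637]
 [ 0.          0.          0.          1.        ]]
top 510.3850731811374 510.3850731811374 323.0748211104896 250.57086659438218
[[-0.00730218 -0.99729349  0.07315985  0.45047016]
 [-0.99986584  0.0062091  -0.01515729  0.02103205]
 [ 0.01466201 -0.07326072 -0.99720504  1.34255213]
 [ 0.          0.          0.          1.        ]]
0.1 [ 2.07652258  0.28538178 -2.07685971] [ 0.16768146 -0.60160057  0.24930891]
```

View pics/side0.png

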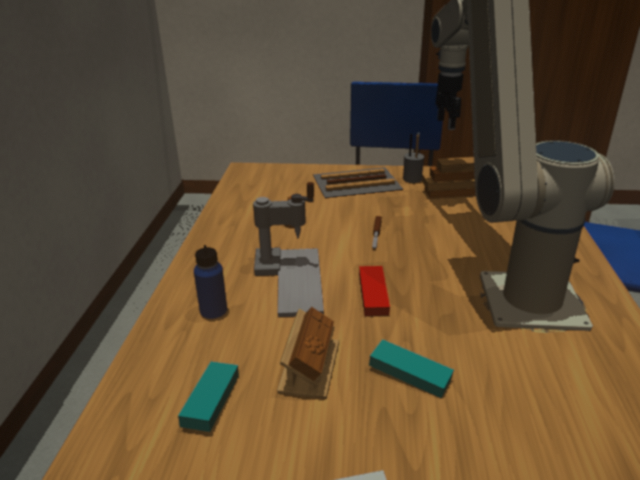

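View pics/top0.png

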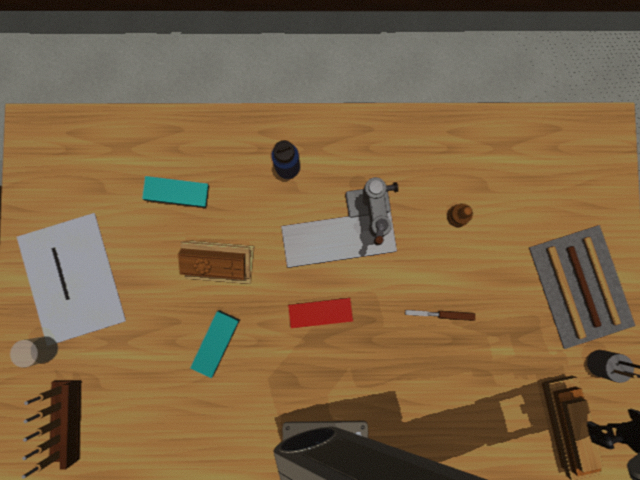

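The side view shows the press at about (280,230), the carving on its stand at (312,345), and red and turquoise decoys. The top view shows the carving at (213,263) with its rosette to the left (+y), the bed at (283–395, 215–267), and the crank handle near (379,240). I'll zoom in next.

Run:
```python
import cv2
t=cv2.imread("pics/top0.png"); s=cv2.imread("pics/side0.png")
cv2.imwrite("pics/z1.png",cv2.resize(t[225:300,165:265],None,fx=8,fy=8,interpolation=cv2.INTER_CUBIC))
cv2.imwrite("pics/z2.png",cv2.resize(t[165:280,270:410],None,fx=5.2,fy=5.2,interpolation=cv2.INTER_CUBIC))
cv2.imwrite("pics/z3.png",cv2.resize(s[170:400,240:350],None,fx=2.6*2,fy=2.6*2,interpolation=cv2.INTER_CUBIC)[:1196:2,::2])
cv2.imwrite("pics/z4.png",cv2.resize(s[300:400,260:350],None,fx=6,fy=6,interpolation=cv2.INTER_CUBIC))
cv2.imwrite("pics/z5.png",cv2.resize(s[175:325,230:340],None,fx=4,fy=4,interpolation=cv2.INTER_CUBIC))
```

```text
(no output)
```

View pics/z1.png

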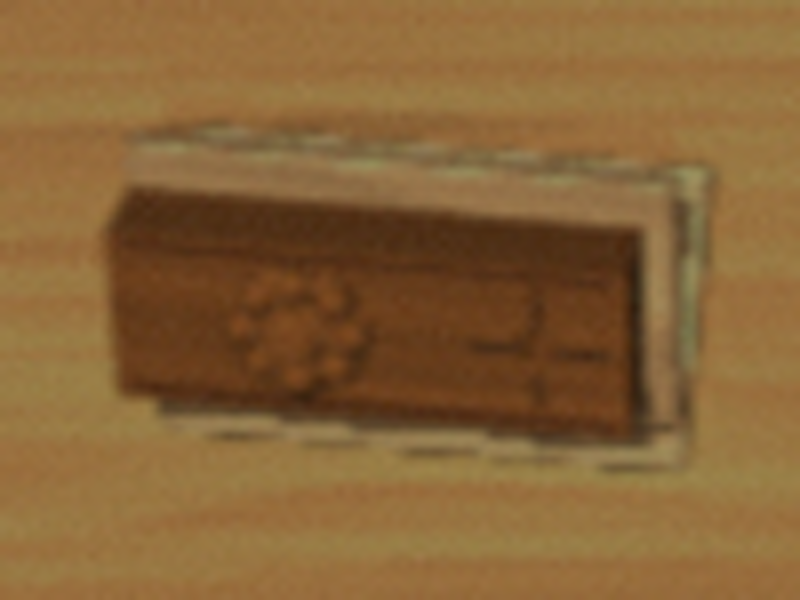

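View pics/z2.png

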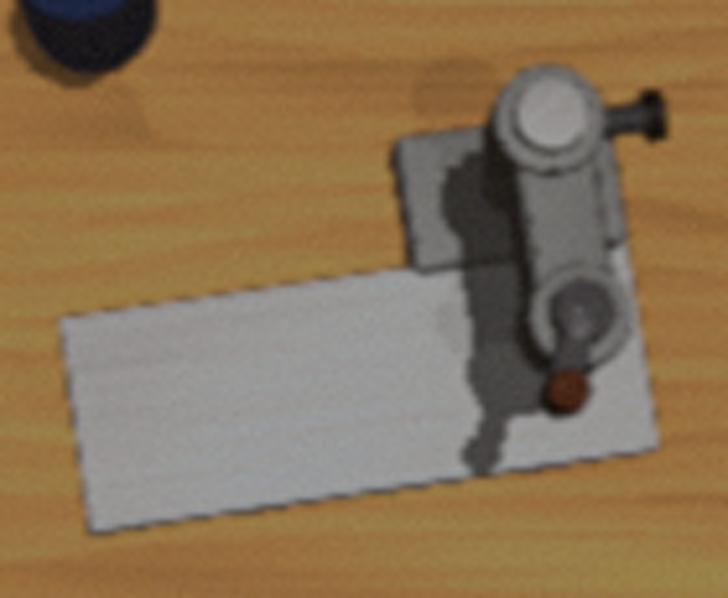

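View pics/z4.png

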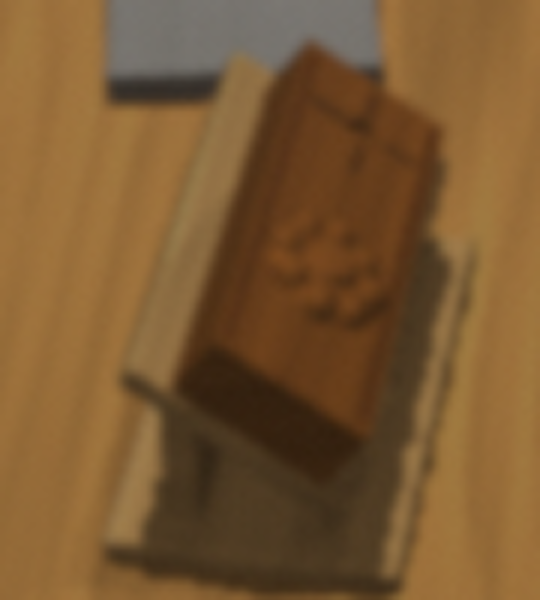

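View pics/z5.png

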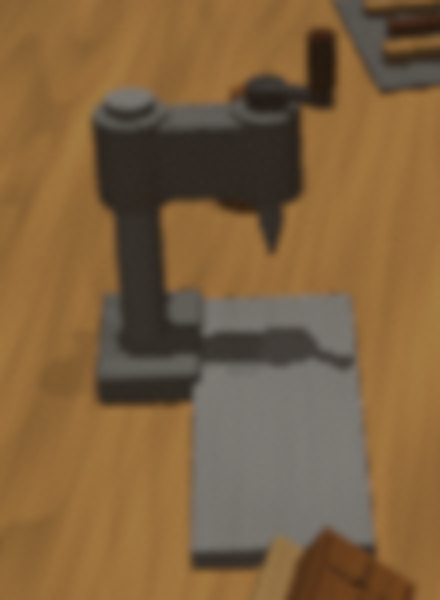

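```bash
cat > h.py <<'E'
import numpy as np, cv2, json
from scipy.spatial.transform import Rotation as R
CAM={'side':dict(f=552.8183566070297,c=(315.96233823639307,238.23508646376857),T=np.array([[-0.99555249,-0.03132636,0.08884759,0.41174466],[-0.09260817,0.49851021,-0.86192302,1.14472051],[-0.01729052,-0.86631763,-0.49919416,0.81923637],[0,0,0,1]])),
'top':dict(f=510.3850731811374,c=(323.0748211104896,250.57086659438218),T=np.array([[-0.00730218,-0.99729349,0.07315985,0.45047016],[-0.99986584,0.0062091,-0.01515729,0.02103205],[0.01466201,-0.07326072,-0.99720504,1.34255213],[0,0,0,1]]))}
def ray(n,uv):
    k=CAM[n];d=np.array([(uv[0]-k['c'][0])/k['f'],(uv[1]-k['c'][1])/k['f'],1.]);d=k['T'][:3,:3]@d
    return k['T'][:3,3],d/np.linalg.norm(d)
def onz(n,uv,z):
    o,d=ray(n,uv);return o+d*(z-o[2])/d[2]
def tri(a,b):
    o1,d1=ray('top',a);o2,d2=ray('side',b)
    M=np.stack([d1,-d2],1);s=np.linalg.lstsq(M,o2-o1,rcond=None)[0]
    p,q=o1+s[0]*d1,o2+s[1]*d2
    return (p+q)/2,np.linalg.norm(p-q)
def proj(n,p):
    k=CAM[n];q=k['T'][:3,:3].T@(np.asarray(p)-k['T'][:3,3]);return np.array(k['c'])+k['f']*q[:2]/q[2]
def z(uv,s,off): return ((uv[0]+.5)/s-.5+off[0],(uv[1]+.5)/s-.5+off[1])
E
python3 - <<'E'
from h import *
np.set_printoptions(precision=4,suppress=True)
T=lambda u,v:z((u,v),8,(165,225)); S=lambda u,v:z((u,v),6,(260,300))
pts={'mark':(T(535,352),S(360,122)),'ros':(T(298,338),S(330,272)),
'BL':(T(120,392),S(362,440)),'BR':(T(630,437),S(440,130)),'TL':(T(112,235),S(212,350)),'TR':(T(637,262),S(312,42))}
P={}
for k,(a,b) in pts.items(): P[k],e=tri(a,b);print(k,P[k],'gap',e)
for a,b in('BL','BR'),('TL','TR'),('BL','TL'),('BR','TR'): print(a,b,np.linalg.norm(P[a]-P[b]),P[b]-P[a])
Z=lambda u,v:z((u,v),5.2,(270,165))
for c in [(62,318),(92,532),(658,447)]: print('bed',onz('top',Z(*c),.015))
C=lambda u,v:z((u,v),4,(230,175))
for c in [(192,552),(373,543),(350,296)]: print('bed side',onz('side',C(*c),.015))
# point & crank
print('tip z.083',onz('side',C(273,252),.083)); print('handle top',onz('top',Z(567,391),.249),onz('side',C(322,33),.249),tri(Z(567,391),C(322,33)))
print('hub', onz('top',Z(583,308),.2))
E
```

```text
mark [0.5009 0.2269 0.0894] gap 0.002522867190027174
ros [0.5052 0.3003 0.0842] gap 0.001204850417243441
BL [0.4896 0.3593 0.0664] gap 0.0013220384959516489
BR [0.4748 0.2009 0.0667] gap 0.0019600571280868734
TL [0.537  0.3544 0.0967] gap 0.0022352192477284767
TR [0.5243 0.1943 0.0987] gap 0.004318187543476825
BL BR 0.15909373592187528 [-0.0148 -0.1584  0.0003]
TL TR 0.16064449848826448 [-0.0127 -0.1601  0.002 ]
BL TL 0.056420534231097795 [ 0.0474 -0.0049  0.0303]
BR TR 0.059300657912922626 [ 0.0495 -0.0066  0.032 ]
bed [0.6136 0.109  0.015 ]
bed [0.5059 0.0942 0.015 ]
bed [ 0.5467 -0.1901  0.015 ]
bed side [0.6128 0.113  0.015 ]
bed side [0.5067 0.0968 0.015 ]
bed side [ 0.5462 -0.1856  0.015 ]
tip z.083 [ 0.5914 -0.1267  0.083 ]
handle top [ 0.5533 -0.1155  0.249 ] [ 0.5535 -0.1152  0.249 ] (array([ 0.5534, -0.1155,  0.2488]), np.float64(0.0002862674339894306))
hub [ 0.594  -0.1292  0.2   ]
```

Run:
```python
from h import *
np.set_printoptions(precision=4,suppress=True)
a=np.radians(35);th=-.0863
def board(C,th): # C face centre
    y=np.array([-np.sin(th),np.cos(th),0]);x=np.array([np.cos(a)*np.cos(th),np.cos(a)*np.sin(th),np.sin(a)]);return np.stack([x,y,np.cross(x,y)],1)
B=board(None,th);C=np.array([.5064,.2772,.0821])
P=lambda *v: C+B@(np.array(v)/1000-[0,0,.0])
for n,f,s,off in(('top','pics/z1.png',8,(165,225)),('side','pics/z4.png',6,(260,300))):
    im=cv2.imread(f)
    pt=lambda p:tuple(int(v) for v in ((proj(n,p)-off+.5)*s-.5))
    for zz,col in((0,(0,255,0)),(-28,(255,0,0))):
        c=[pt(P(x,y,zz)) for x,y in((-30,-80),(30,-80),(30,80),(-30,80))]
        cv2.polylines(im,[np.array(c)],True,col,1)
    cv2.circle(im,pt(P(0,-52,0)),4,(0,0,255),1);cv2.circle(im,pt(P(0,22,8)),4,(0,0,255),1)
    cv2.imwrite(f"pics/ov_{n}.png",im)
from rig import manip
print(B)
for s in(1,-1):
    x=-B[:,2];y=s*B[:,0];M=np.stack([x,y,np.cross(x,y)],1)
    g=C+B@[0,0,-.006]
    for d in(0,.1):
        print(s,d,manip.solve_ik(list(g+B[:,2]*d),list(R.from_matrix(M).as_rotvec())))
    psi=.142;X=np.array([np.cos(psi),np.sin(psi),0]);x=np.array([0,0,-1.]);y=s*X;M=np.stack([x,y,np.cross(x,y)],1)
    Y=np.array([-np.sin(psi),np.cos(psi),0]);o=np.array([.5925,-.1278,0])
    for yy,zz in((.122,.037),(.122,.15),(.107,.037),(.0,.231)):
        print(s,yy,manip.solve_ik(list(o+Y*yy+[0,0,zz]),list(R.from_matrix(M).as_rotvec())))
```

```text
[[ 0.8161  0.0862 -0.5714]
 [-0.0706  0.9963  0.0494]
 [ 0.5736  0.      0.8192]]
1 0 None
1 0.1 [ 0.7643  0.3785  2.1696 -1.2472  0.4721  1.9617]
1 0.122 [-0.0329  0.667   1.836   0.      0.6386 -0.1749]
1 0.122 [-0.0329  0.4844  1.8078  0.      0.8495 -0.1749]
1 0.107 [-0.0585  0.6692  1.8303  0.      0.6421 -0.2005]
1 0.0 [-0.2321  0.4175  1.6881  0.      1.036  -0.3741]
-1 0 None
-1 0.1 [ 0.7643  0.3785  2.1696 -1.2472  0.4721 -1.1799]
-1 0.122 None
-1 0.122 None
-1 0.107 None
-1 0.0 None
```

```bash
python3 -c "
import cv2,numpy as np
a=cv2.imread('pics/ov_top.png');b=cv2.imread('pics/ov_side.png')
b=cv2.resize(b[:560],None,fx=.75,fy=.75);a=cv2.resize(a[80:500],None,fx=.5,fy=.5)
c=np.zeros((440,810,3),np.uint8);c[:a.shape[0],:400]=a;c[:b.shape[0],402:402+b.shape[1]]=b;cv2.imwrite('pics/ov.png',c[:,:800])"
```

```text
(no output)
```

View pics/ov.png

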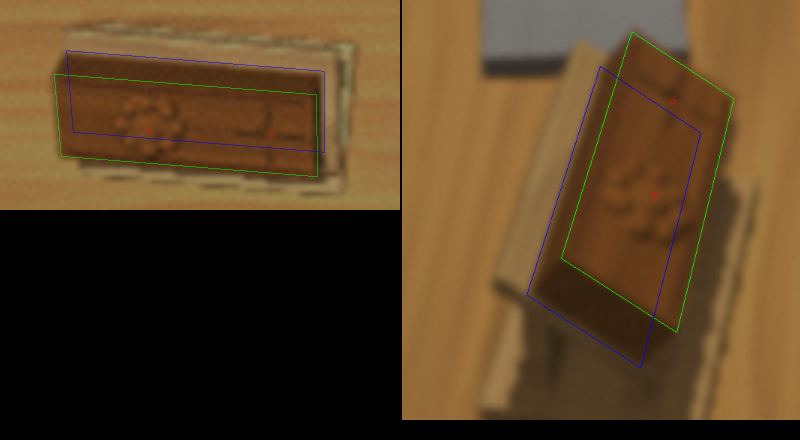

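```bash
cat >> h.py <<'E'
np.set_printoptions(precision=4,suppress=True)
_a=np.radians(35);_t=-.0863
B=np.stack([[np.cos(_a)*np.cos(_t),np.cos(_a)*np.sin(_t),np.sin(_a)],[-np.sin(_t),np.cos(_t),0],[0,0,0]],1);B[:,2]=np.cross(B[:,0],B[:,1])
C=np.array([.5064,.2772,.0821]) # face centre
def tool(F,phi,s=1):
    "tool rotvec: approach -z of frame F leaned by phi about its x, jaws along F x"
    x=-np.cos(phi)*F[:,2]+np.sin(phi)*F[:,1];y=s*F[:,0]
    return list(R.from_matrix(np.stack([x,y,np.cross(x,y)],1)).as_rotvec()),x
E
python3 - <<'E'
from h import *
from rig import manip
for s in (1,-1):
  for oy in(-.02,0,.02):
    for deg in(-20,-10,0,5,10,15,20,25,30):
      r,ap=tool(B,np.radians(deg),s); g=C+B@[0,oy,-.006]
      out=[manip.solve_ik(list(g-ap*d),r) for d in(0,.02,.05,.1)]
      print(s,oy,deg,[o is not None for o in out],out[0] if out[0] is not None else '')
E
```

```text
1 -0.02 -20 [True, True, True, True] [ 0.7644  0.6652  1.9659 -1.1395  0.7675  1.9184]
1 -0.02 -10 [False, True, True, True] 
1 -0.02 0 [False, False, False, True] 
1 -0.02 5 [False, True, False, False] 
1 -0.02 10 [False, False, False, True] 
1 -0.02 15 [False, False, False, False] 
1 -0.02 20 [False, False, False, False] 
1 -0.02 25 [True, True, True, True] [ 0.374   0.6094  2.251   2.8047  0.4634 -2.4612]
1 -0.02 30 [True, True, True, True] [ 0.3146  0.633   2.2576  2.6125  0.5562 -2.3426]
1 0 -20 [True, True, True, True] [ 0.7891  0.6766  1.9317 -1.1026  0.7885  1.8968]
1 0 -10 [True, True, True, True] [ 0.7386  0.626   2.0225 -1.285   0.5887  2.0219]
1 0 0 [False, False, False, True] 
1 0 5 [False, True, False, False] 
1 0 10 [False, False, False, False] 
1 0 15 [False, False, False, False] 
1 0 20 [False, False, False, False] 
1 0 25 [True, True, True, True] [ 0.4197  0.6128  2.2306  2.8635  0.4432 -2.4779]
1 0 30 [True, True, True, True] [ 0.3622  0.6353  2.2394  2.6635  0.5365 -2.3485]
1 0.02 -20 [True, True, True, True] [ 0.8125  0.6886  1.8966 -1.0682  0.81    1.8761]
1 0.0
[... 1754 characters left out ...]
3622 0.6353 2.2394 2.6635 0.5365 0.7931]
-1 0.02 -20 [True, True, True, True] [ 0.8125  0.6886  1.8966 -1.0682  0.81   -1.2654]
-1 0.02 -10 [True, True, True, True] [ 0.7654  0.637   1.9894 -1.2365  0.6077 -1.1499]
-1 0.02 0 [False, False, False, True] 
-1 0.02 5 [False, False, False, False] 
-1 0.02 10 [True, True, True, False] [ 0.6169  0.5896  2.1413  4.0654  0.2961 -0.3263]
-1 0.02 15 [True, True, True, True] [0.5688 0.5923 2.1691 3.6112 0.2967 0.0759]
-1 0.02 20 [True, True, True, True] [0.5173 0.6014 2.1917 3.2137 0.3443 0.4158]
-1 0.02 25 [True, True, True, True] [0.4632 0.6168 2.2086 2.923  0.4225 0.6439]
-1 0.02 30 [True, True, True, True] [0.4077 0.6383 2.2194 2.7135 0.5157 0.7859]
```

```bash
cat >> h.py <<'E'
PSI=.142;O=np.array([.5925,-.1278,0])
F=np.array([[np.cos(PSI),-np.sin(PSI),0],[np.sin(PSI),np.cos(PSI),0],[0,0,1]])
PHI=np.radians(-15)
E
python3 - <<'E'
from h import *
from rig import manip
r,ap=tool(B,PHI); g=C+B@[0,0,-.003]
for d in(0,.05,.1,.15): print(d,g-ap*d,manip.solve_ik(list(g-ap*d),r))
for up in (.05,.1,.15,.2): print('lift',up,manip.solve_ik(list(g+[0,0,up]),r))
r2,ap2=tool(F,PHI); r3,ap3=tool(F,0)
for y in(.122,.132,.142):
  for zz in(.04,.08,.15,.2): print(y,zz,manip.solve_ik(list(O+F@[0,y,zz]),r2))
p=manip.get_position();print(p,manip.solve_ik([p[0],p[1],.42],list(manip.get_ee_rot())))
E
```

```text
0 [0.5081 0.2771 0.0796] [ 0.7686  0.6437  1.9807 -1.176   0.6904  1.9449]
0.05 [0.4816 0.2923 0.1192] [ 0.8271  0.5608  1.9939 -1.0697  0.7483  1.8698]
0.1 [0.4551 0.3076 0.1588] [ 0.887   0.4808  1.9964 -0.973   0.8187  1.8021]
0.15 [0.4287 0.3229 0.1983] [ 0.9481  0.4055  1.988  -0.8891  0.9005  1.7448]
lift 0.05 [ 0.7686  0.5471  1.9773 -1.0715  0.7337  1.8069]
lift 0.1 [ 0.7686  0.4558  1.9634 -0.9769  0.7886  1.6765]
lift 0.15 [ 0.7686  0.3714  1.939  -0.8953  0.8531  1.5569]
lift 0.2 [ 0.7686  0.2955  1.9047 -0.8273  0.925   1.4491]
0.122 0.04 [ 0.0942  0.6726  1.8512 -0.4398  0.6525  0.3083]
0.122 0.08 [ 0.0942  0.6036  1.8479 -0.4036  0.7184  0.2616]
0.122 0.15 [ 0.0942  0.4908  1.827  -0.3536  0.8428  0.1914]
0.122 0.2 [ 0.0942  0.418   1.8004 -0.3267  0.9365  0.1487]
0.132 0.04 [ 0.1117  0.6725  1.8516 -0.4376  0.6566  0.3236]
0.132 0.08 [ 0.1117  0.6035  1.8483 -0.4019  0.7226  0.2773]
0.132 0.15 [ 0.1117  0.4906  1.8274 -0.3525  0.847   0.2076]
0.132 0.2 [ 0.1117  0.4177  1.8008 -0.3259  0.9408  0.1652]
0.142 0.04 [ 0.1293  0.6725  1.8516 -0.4352  0.6609  0.3387]
0.142 0.08 [ 0.1293  0.6035  1.8484 -0.4     0.727   0.2929]
0.142 0.15 [ 0.1293  0.4906  1.8274 -0.3512  0.8515  0.2238]
0.142 0.2 [ 0.1293  0.4177  1.8009 -0.3249  0.9453  0.1816]
[ 0.1677 -0.6016  0.2493] [-1.318   0.2834  1.4409  0.      1.4187 -0.019 ]
```

Run:
```python
from h import *
from rig import manip
r,ap=tool(B,PHI); g=C+B@[0,0,-.003]
p=manip.get_position()
manip.servo_line([p[0],p[1],.42],rate=.3); print(manip.get_time())
manip.move_to(list(np.array([.43,.30,.35])),r); print(manip.get_time())
manip.move_to(list(g-ap*.1),r); print(manip.get_time())
manip.servo_line(list(g-ap*.035),rate=.15); print(manip.get_time(),manip.get_contact_force(),manip.get_position()-(g-ap*.035))
for n in("side","top"): cv2.imwrite(f"pics/{n}1.png",manip.camera(n)["image"][:,:,::-1])
s=cv2.imread("pics/side1.png");t=cv2.imread("pics/top1.png")
cv2.imwrite("pics/a.png",np.hstack([cv2.resize(s[220:420,220:420],(400,400)),cv2.resize(t[170:320,130:280],(400,400))]))
```

```text
0.8167
4.1083
4.9
5.4833 [ 0.2203 -1.3238  0.4196] [0.0004 0.0004 0.001 ]
```

View pics/a.png

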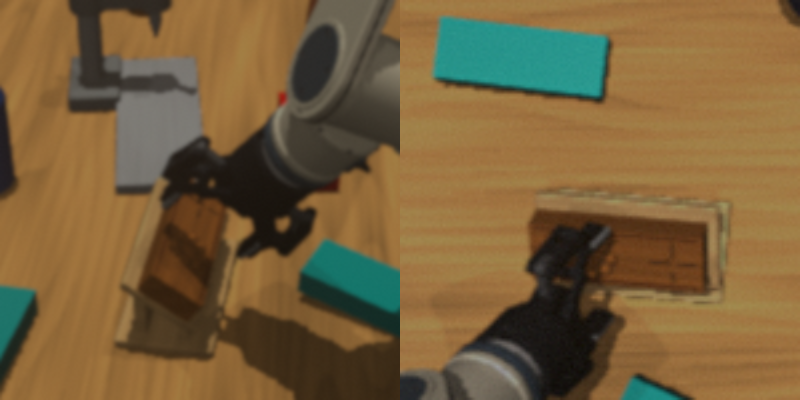

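The fingers straddle the board across its width, one beyond its upper edge and one below its lower edge. I'll go in now.

Run:
```python
from h import *
from rig import manip
r,ap=tool(B,PHI); g=C+B@[0,0,-.003]
f=lambda m:print(m,round(manip.get_time(),2),manip.get_contact_force(),manip.get_width(),manip.get_position())
manip.servo_line(list(g-ap*.012),rate=.1);f('12')
manip.servo_line(list(g),rate=.06);f('in')
manip.command_gripper(.066,30);f('66')
for n in("side","top"): cv2.imwrite(f"pics/{n}2.png",manip.camera(n)["image"][:,:,::-1])
s=cv2.imread("pics/side2.png");t=cv2.imread("pics/top2.png")
cv2.imwrite("pics/a2.png",np.hstack([cv2.resize(s[260:410,240:390],(400,400)),cv2.resize(t[190:310,150:270],(400,400))]))
```

```text
12 5.97 [ 0.8298 -1.0592  0.0113] 0.0857380409944171 [0.5016 0.2806 0.0891]
in 6.32 [-1.0702 -0.3587 -0.2514] 0.08551313052061625 [0.5081 0.2768 0.0793]
66 6.65 [-0.3216 -0.0066  0.4007] 0.06612062654299773 [0.5081 0.2771 0.0798]
```

View pics/a2.png

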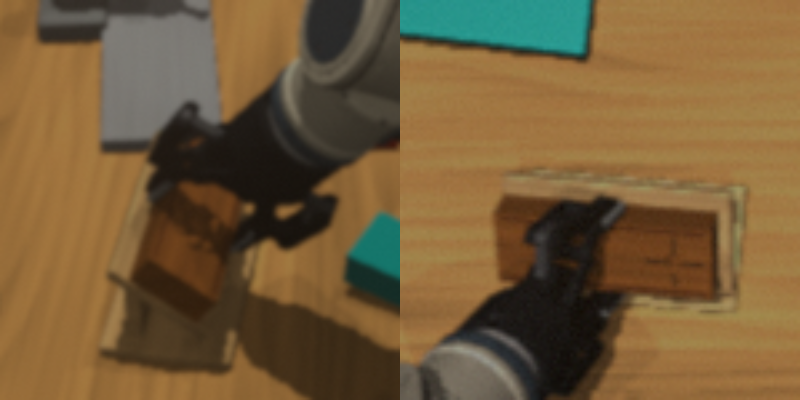

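Run:
```python
from h import *
from rig import manip
r,ap=tool(B,PHI); g=C+B@[0,0,-.003]
f=lambda m:print(m,round(manip.get_time(),2),manip.get_contact_force(),manip.get_width(),manip.get_position())
manip.command_gripper(.05,60);f('grip')
manip.servo_line(list(g+B[:,2]*.02+[0,0,.01]),rate=.08);f('lift')
manip.servo_line(list(g+B[:,2]*.05+[0,0,.10]),rate=.15);f('lift2')
for n in("side","top"): cv2.imwrite(f"pics/{n}3.png",manip.camera(n)["image"][:,:,::-1])
s=cv2.imread("pics/side3.png");t=cv2.imread("pics/top3.png")
cv2.imwrite("pics/a3.png",np.hstack([cv2.resize(s[200:400,220:420],(400,400)),cv2.resize(t[170:320,130:280],(400,400))]))
```

```text
grip 6.99 [-3.1674  1.8116  6.037 ] 0.05872007394052318 [0.508  0.2772 0.08  ]
lift 7.5 [ 0.5145  0.3737 -1.6701] 0.05865621176041969 [0.4967 0.2783 0.1066]
lift2 8.43 [ 0.1123 -0.3602 -2.4245] 0.059048839335837544 [0.4792 0.2791 0.2197]
```

View pics/a3.png

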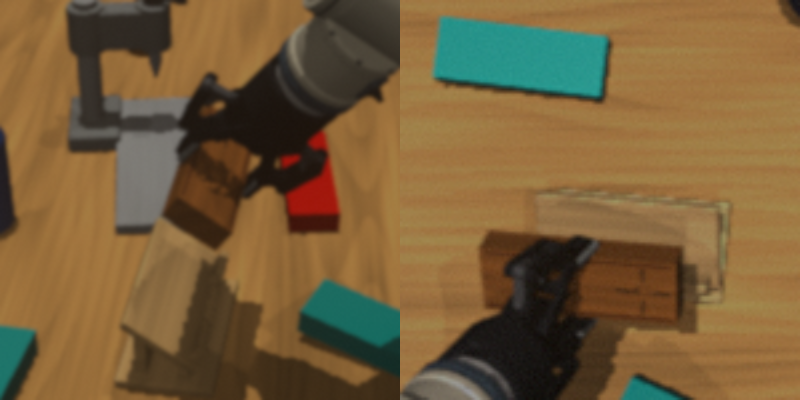

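Run:
```python
from h import *
from rig import manip
r2,ap2=tool(F,PHI)
f=lambda m:print(m,round(manip.get_time(),2),manip.get_contact_force(),manip.get_width(),manip.get_position())
P=lambda zz:list(O+F@[0,.132,zz])
manip.move_to(P(.17),r2);f('over')
manip.servo_line(P(.07),rate=.15);manip.hold(.2);f('low')
for n in("side","top"): cv2.imwrite(f"pics/{n}4.png",manip.camera(n)["image"][:,:,::-1])
s=cv2.imread("pics/side4.png");t=cv2.imread("pics/top4.png")
cv2.imwrite("pics/a4.png",np.hstack([cv2.resize(s[160:360,220:420],(400,400)),cv2.resize(t[160:310,260:410],(400,400))]))
```

```text
over 9.82 [ 0.3179  0.2878 -2.2413] 0.05881013643547984 [0.5735 0.0033 0.1696]
low 10.83 [ 0.4067 -0.3192 -2.1234] 0.05866625368507036 [0.5745 0.003  0.0711]
```

View pics/a4.png

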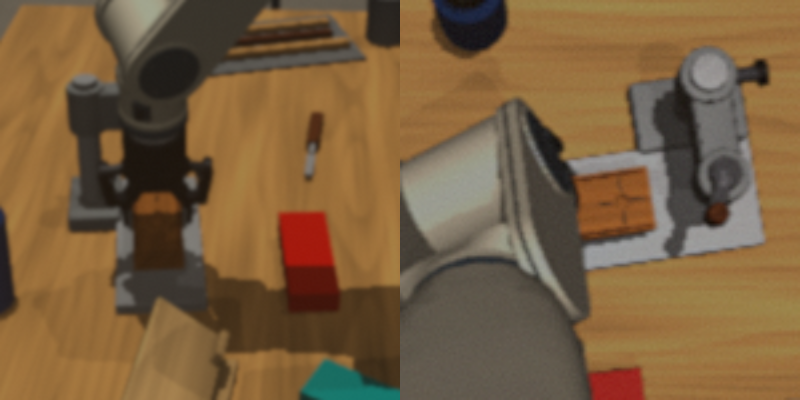

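Run:
```python
from h import *
from rig import manip
f=lambda m:print(m,round(manip.get_time(),2),manip.get_contact_force(),manip.get_torque(),manip.get_width(),manip.get_position())
P=lambda zz:list(O+F@[0,.132,zz])
manip.servo_line(P(.046),rate=.1);manip.hold(.1);f('46')
zz=.046
while zz>.034:
    zz-=.0015; manip.servo_line(P(zz),rate=.03)
    fz=manip.get_contact_force()[2]; print(round(zz,4),round(fz,2))
    if fz>2.5: break
f('down')
for n in("side","top"): cv2.imwrite(f"pics/{n}5.png",manip.camera(n)["image"][:,:,::-1])
s=cv2.imread("pics/side5.png");t=cv2.imread("pics/top5.png")
cv2.imwrite("pics/a5.png",np.hstack([cv2.resize(s[200:340,240:380],(400,400)),cv2.resize(t[160:310,260:410],(400,400))]))
```

```text
46 11.43 [-0.8551 -0.6085 -1.7805] [0.1566 0.0462 0.0045] 0.0585832601221504 [0.5739 0.0029 0.046 ]
0.0445 -1.44
0.043 -1.69
0.0415 -1.82
0.04 -1.45
0.0385 -2.21
0.037 -0.91
0.0355 14.37
down 13.18 [-4.6304  1.6298 14.3689] [-0.1109  0.7452 -0.1522] 0.05894973210053396 [0.574  0.0029 0.037 ]
```

View pics/a5.png

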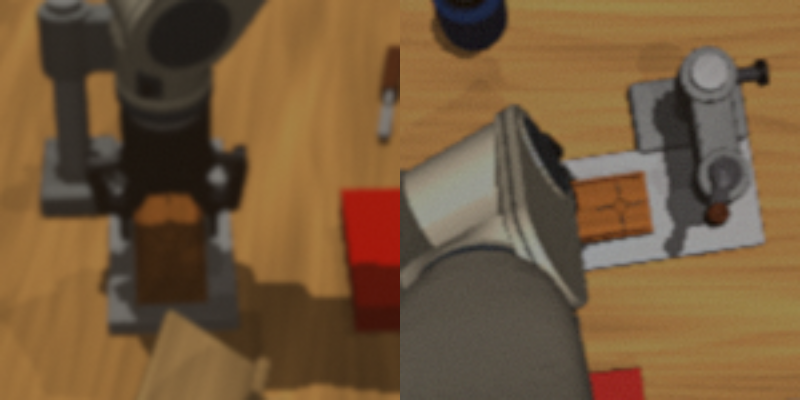

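Run:
```python
from h import *
from rig import manip
f=lambda m:print(m,round(manip.get_time(),2),manip.get_contact_force(),manip.get_width(),manip.get_position())
r2,ap2=tool(F,PHI);r3,ap3=tool(F,0)
p=np.array(manip.get_position())
manip.servo_line(list(O+F@[0,.132,.037]),rate=.03);f('ease')
manip.command_gripper(.066,40);f('open')
manip.command_gripper(.076,40);f('open')
manip.hold(.1)
manip.servo_line(list(O+F@[0,.132,.037]-ap2*.06),rate=.15);f('up')
manip.move_to(list(O+F@[-.15,.25,.25]),r3);f('aside')
for n in("side","top"): cv2.imwrite(f"pics/{n}6.png",manip.camera(n)["image"][:,:,::-1])
s=cv2.imread("pics/side6.png");t=cv2.imread("pics/top6.png")
cv2.imwrite("pics/a6.png",np.hstack([cv2.resize(s[180:340,240:400],(400,400)),cv2.resize(t[160:310,260:410],(400,400))]))
```

```text
ease 13.53 [-0.7803  1.0488  3.8882] 0.05870988371925435 [0.5739 0.0029 0.037 ]
open 13.77 [-0.2059  0.2469  0.0262] 0.06563795673397803 [0.5738 0.0028 0.0368]
open 14.03 [-0.1379  0.9181 -0.1457] 0.07610392161609554 [0.5738 0.0029 0.037 ]
up 14.68 [-0.3511  0.0597  0.9171] 0.07545528369237837 [0.5716 0.0183 0.095 ]
aside 15.63 [0.4324 0.1983 0.6408] 0.0759839151781725 [0.4092 0.0982 0.2494]
```

View pics/a6.png

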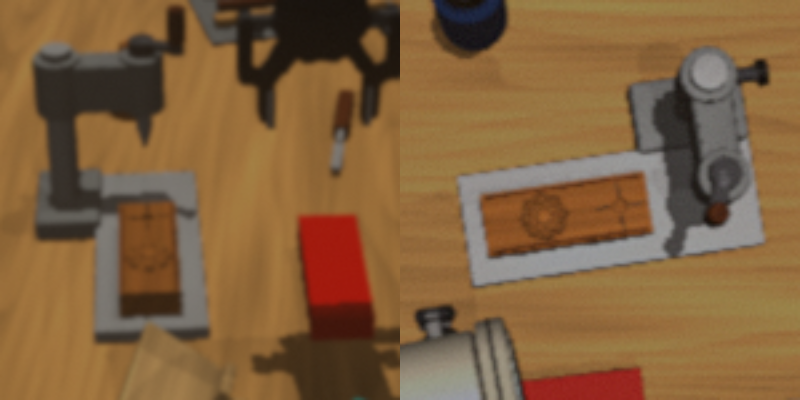

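The board lies flat and face up on the bed, with the crossing at about (342,236) in the top view. Next I'll measure the mark, the board's edges and the bed.

Run:
```python
from h import *
s=cv2.imread("pics/side6.png");t=cv2.imread("pics/top6.png")
cv2.imwrite("pics/b1.png",cv2.resize(t[215:275,275:375],None,fx=8,fy=8,interpolation=cv2.INTER_CUBIC))
cv2.imwrite("pics/b2.png",cv2.resize(s[220:320,260:340],None,fx=6,fy=6,interpolation=cv2.INTER_CUBIC))
# bed mask (grey, bright) in top
hsv=cv2.cvtColor(t,cv2.COLOR_BGR2HSV)
m=((hsv[...,1]<60)&(hsv[...,2]>90)).astype(np.uint8); m[:200]=0;m[:,:275]=0;m[:,400:]=0;m[275:]=0
b=((hsv[...,1]>120)&(hsv[...,0]<25)).astype(np.uint8);
poly=np.array([proj('top',O+F@[x,y,.015]) for x,y in((-.05,-.05),(.05,-.05),(.05,.23),(-.05,.23))],np.int32)
k=np.zeros_like(b);cv2.fillPoly(k,[poly],1);b&=k
for nm,mm in(('bed',m),('board',b)):
    c=max(cv2.findContours(mm,0,cv2.CHAIN_APPROX_NONE)[0],key=cv2.contourArea);rc=cv2.minAreaRect(c);print(nm,cv2.contourArea(c),rc)
    if nm=='board':
        bx=cv2.boxPoints(rc);w=[onz('top',q,.043) for q in bx];print(np.array([F.T@(q-O) for q in w]))
    else:
        bx=cv2.boxPoints(rc);print(np.array([F.T@(onz('top',q,.015)-O) for q in bx]))
```

```text
bed 3188.0 ((321.44500732421875, 233.1332550048828), (57.654991149902344, 78.37320709228516), 81.46923065185547)
[[ 0.0956  0.2337  0.015 ]
 [ 0.0963  0.0279  0.015 ]
 [-0.0555  0.0289  0.015 ]
 [-0.0556  0.2331  0.015 ]]
board 1343.0 ((321.9140930175781, 239.92013549804688), (23.19132423400879, 61.990081787109375), 81.57302856445312)
[[ 0.0293  0.2125  0.043 ]
 [ 0.0293  0.0536  0.043 ]
 [-0.0303  0.0541  0.043 ]
 [-0.0302  0.2124  0.043 ]]
```

View pics/b1.png

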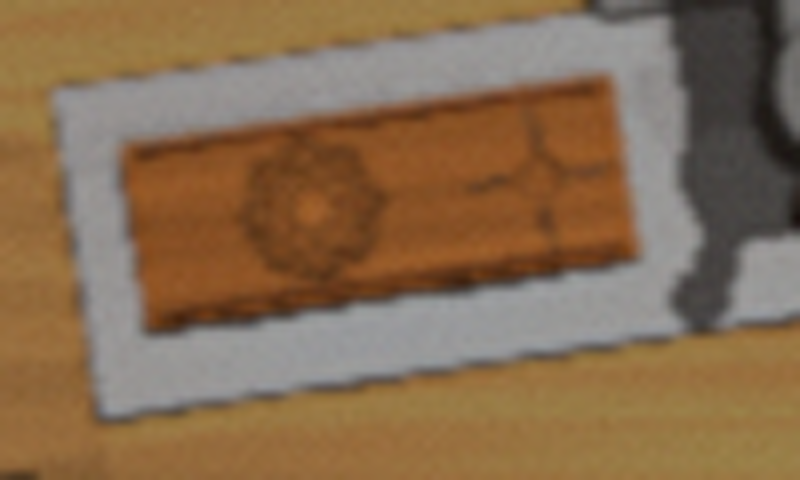

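View pics/b2.png

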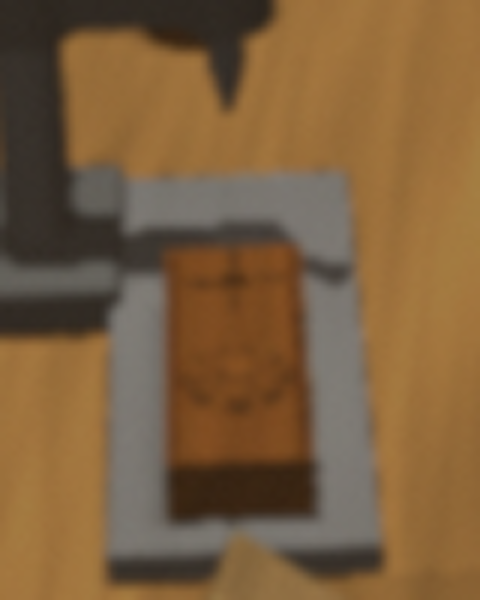

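```bash
cat >> h.py <<'E'
def edge(im,n,line,lo,hi,zz):
    "subpixel edge between metal (unsaturated) and wood along own-axis profiles; line(s,k)->own xy; returns s of half crossing"
    ch=cv2.cvtColor(im,cv2.COLOR_BGR2HSV)[...,1].astype(np.float32)
    S=np.linspace(lo,hi,161);out=[]
    for k in np.linspace(0,1,25):
        uv=np.array([proj(n,O+F@[*line(s,k),zz]) for s in S],np.float32)
        v=cv2.remap(ch,uv[:,0].reshape(1,-1),uv[:,1].reshape(1,-1),cv2.INTER_LINEAR)[0]
        v=cv2.GaussianBlur(v.reshape(1,-1),(9,1),0)[0]
        h=(v[:15].mean()+v[-15:].mean())/2;i=np.where(np.diff(np.sign(v-h)))[0]
        if len(i): out.append(S[i[len(i)//2]])
    return np.median(out),np.std(out),np.polyfit(np.linspace(0,1,len(out)),out,1)[0]
E
python3 - <<'E'
from h import *
t=cv2.imread('pics/top6.png');s=cv2.imread('pics/side6.png')
for nm,im in(('top',t),('side',s)):
    print(nm,'near x',edge(im,nm,lambda q,k:(q,.05+.17*k),-.075,-.037,.015))
    print(nm,'far x',edge(im,nm,lambda q,k:(q,.13+.09*k),.037,.075,.015))
    if nm=='top':
        print(nm,'end y',edge(im,nm,lambda q,k:(-.05+.1*k,q),.217,.255,.015))
    print(nm,'other end y',edge(im,nm,lambda q,k:(-.05+.06*k,q),-.075,-.04,.015))
T=lambda u,v:z((u,v),8,(275,215)); S=lambda u,v:z((u,v),6,(260,220))
own=lambda p:F.T@(p-O)
print('mark top',own(onz('top',T(540,178),.043)),'side',own(onz('side',S(234.5,279.5),.043)), tri(T(540,178),S(234.5,279.5)))
print('tip',own(onz('side',S(229,110),.081)))
E
```

```text
top near x (np.float64(-0.055525), np.float64(0.00019141969595629218), np.float64(0.0003025384615384573))
top far x (np.float64(0.0548125), np.float64(0.00020062776477845868), np.float64(0.00011838461538459014))
top end y (np.float64(0.2333875), np.float64(0.00024108297326854252), np.float64(-5.261538461548932e-05))
top other end y (np.float64(-0.05640625), np.float64(0.0002315032397181502), np.float64(-3.2307692307680754e-05))
side near x (np.float64(-0.0543375), np.float64(0.00019000000000000128), np.float64(0.0003990000000000036))
side far x (np.float64(0.05505), np.float64(0.00011078808600206147), np.float64(0.00016661538461538035))
side other end y (np.float64(-0.0544375), np.float64(0.0004245328314747879), np.float64(2.0591447405355864e-18))
mark top [-0.0002  0.0811  0.043 ] side [0.     0.0801 0.043 ] (array([ 0.5809, -0.0475,  0.0436]), np.float64(0.0002978789119032999))
tip [-0.0006 -0.0007  0.081 ]
```

Run:
```python
from h import *
from rig import manip
f=lambda m:print(m,round(manip.get_time(),2),manip.get_contact_force(),manip.get_width(),F.T@(manip.get_position()-O))
r2,ap2=tool(F,PHI)
G=O+F@[0,.188,.040]
manip.move_to(list(G-ap2*.08),r2);f('pre')
manip.servo_line(list(G),rate=.12);f('at')
manip.command_gripper(.065,25);f('65')
manip.command_gripper(.05,25);manip.hold(.2);f('grip')
manip.servo_line(list(O+F@[0,.168,.040]),rate=.05);f('20mm')
for n in("side","top"): cv2.imwrite(f"pics/{n}7.png",manip.camera(n)["image"][:,:,::-1])
s=cv2.imread("pics/side7.png");t=cv2.imread("pics/top7.png")
cv2.imwrite("pics/a7.png",np.hstack([cv2.resize(s[180:340,240:400],(400,400)),cv2.resize(t[160:310,260:410],(400,400))]))
```

```text
pre 16.57 [-0.3108 -0.7547 -0.6759] 0.07614626369166577 [-0.0007  0.2086  0.117 ]
at 17.38 [ 0.422 -0.264  0.204] 0.07595679765703614 [0.0005 0.1881 0.0407]
65 17.66 [-0.1377  0.2286  0.0354] 0.06471210484554944 [0.0004 0.1882 0.0406]
grip 18.07 [-0.8818  1.0025  5.3938] 0.059268274527395984 [0.0004 0.1882 0.0406]
20mm 18.62 [ 1.3121 -3.0965  5.2505] 0.05951031358740274 [0.0006 0.1676 0.0406]
```

View pics/a7.png

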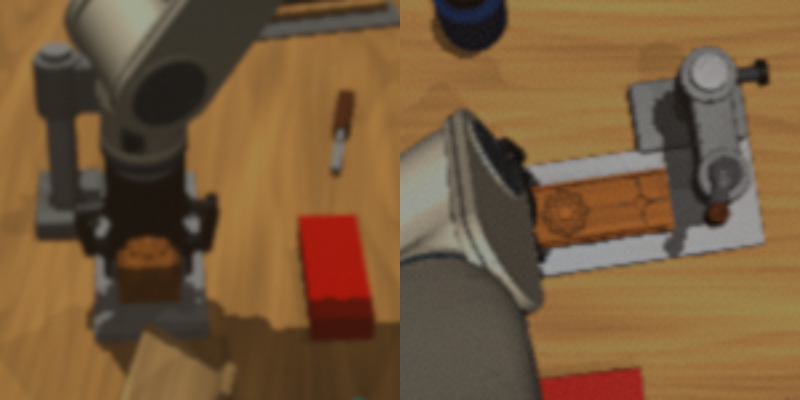

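The board slides with the hand and stays flat on the bed. I'll slide it the rest of the way.

Run:
```python
from h import *
from rig import manip
f=lambda m:print(m,round(manip.get_time(),2),manip.get_contact_force(),manip.get_width(),F.T@(manip.get_position()-O))
r2,ap2=tool(F,PHI);r3,_=tool(F,0)
G=O+F@[0,.107,.040]
manip.servo_line(list(G),rate=.05);f('slid')
manip.hold(.2)
manip.command_gripper(.065,25);f('open')
manip.command_gripper(.076,25);f('open')
manip.servo_line(list(G-ap2*.07),rate=.15);f('up')
manip.move_to(list(O+F@[-.17,.16,.32]),r3);f('aside')
for n in("side","top"): cv2.imwrite(f"pics/{n}8.png",manip.camera(n)["image"][:,:,::-1])
s=cv2.imread("pics/side8.png");t=cv2.imread("pics/top8.png")
cv2.imwrite("pics/b3.png",cv2.resize(t[200:275,300:400],None,fx=8,fy=8,interpolation=cv2.INTER_CUBIC))
cv2.imwrite("pics/b4.png",cv2.resize(s[200:300,250:350],None,fx=6,fy=6,interpolation=cv2.INTER_CUBIC))
```

```text
slid 20.09 [0.1855 1.4737 7.3161] 0.059598015752878444 [0.0006 0.1074 0.0406]
open 20.52 [-0.0765 -0.7469 -0.8191] 0.06504578543957118 [-0.0003  0.1071  0.0397]
open 20.8 [ 0.4067  0.3364 -0.0318] 0.0758312184536138 [-0.0001  0.107   0.0398]
up 21.42 [-0.3479 -0.336  -0.5045] 0.0757374698934101 [-0.0002  0.1251  0.1075]
aside 22.48 [-0.1659  0.3027  0.376 ] 0.0759981369647579 [-0.1697  0.1598  0.3192]
```

View pics/b3.png

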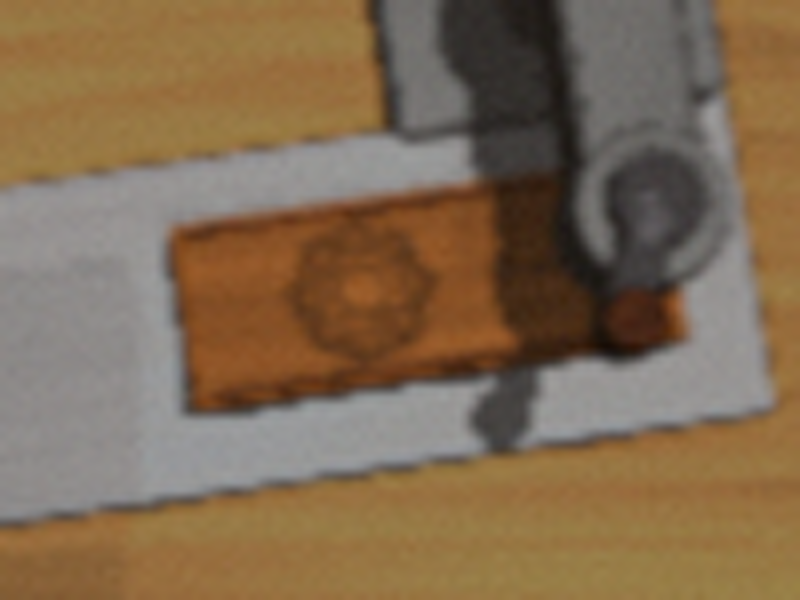

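View pics/b4.png

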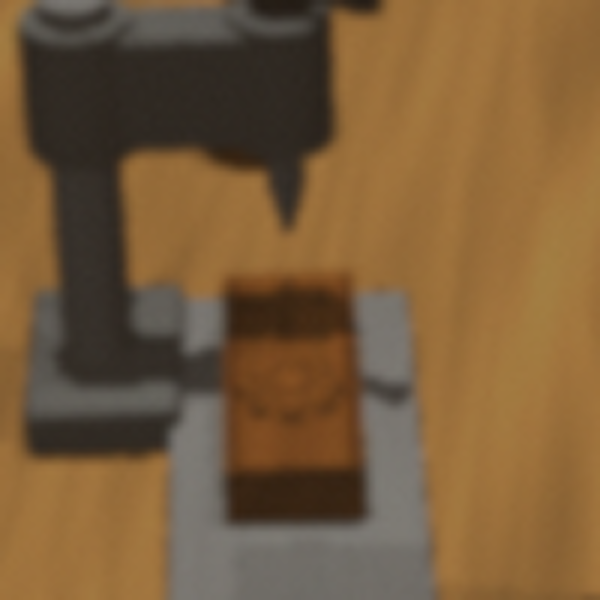

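Run:
```python
from h import *
for k,y0 in((6,.2125),(8,.132)):
    t=cv2.imread(f'pics/top{k}.png')
    print(k,'end',edge(t,'top',lambda q,k:(-.02+.04*k,q),y0-.016,y0+.016,.043),
     'far side x',edge(t,'top',lambda q,k:(q,y0-.01-.05*k),.018,.046,.043),'near x',edge(t,'top',lambda q,k:(q,y0-.01-.05*k),-.046,-.018,.043))
s=cv2.imread('pics/side8.png')[240:265,280:315].astype(float)
s=np.clip(s*2.2,0,255).astype(np.uint8)
cv2.imwrite('pics/b5.png',cv2.resize(s,None,fx=20,fy=20,interpolation=cv2.INTER_CUBIC))
```

```text
6 end (np.float64(0.2127), np.float64(0.0003135346870762452), np.float64(0.0006830769230768444)) far side x (np.float64(0.029899999999999996), np.float64(0.00016023732399163417), np.float64(8.076923076922789e-05)) near x (np.float64(-0.0306), np.float64(0.0003429285639896446), np.float64(-0.00024876923076921946))
8 end (np.float64(0.13260000000000002), np.float64(0.00022400000000000214), np.float64(0.00010338461538458611)) far side x (np.float64(0.030425), np.float64(0.00010287856919689315), np.float64(2.26153846153718e-05)) near x (np.float64(-0.030075), np.float64(0.000258526594376672), np.float64(0.0005815384615384689))
```

View pics/b5.png

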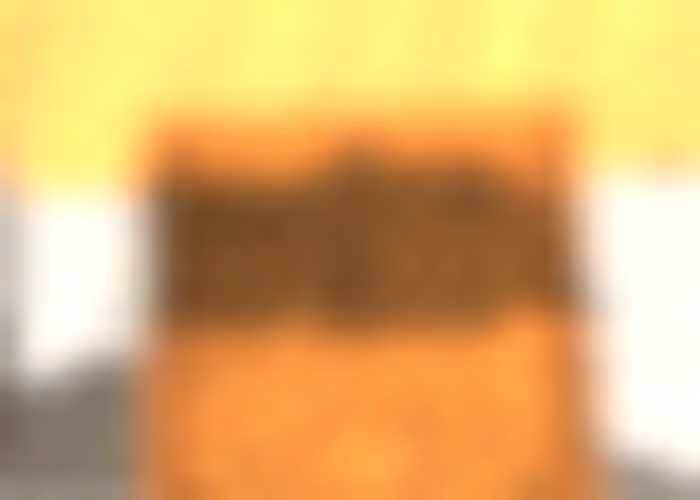

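The far end puts the recess about 2 mm short of the axis according to the top view. The side view, which is coarser along this direction, says about 0 mm. Both are within 4 mm, but there is time for a 1.8 mm nudge, so I'll grip again at the same place and slide it.

Run:
```python
from h import *
from rig import manip
f=lambda m:print(m,round(manip.get_time(),2),manip.get_contact_force(),manip.get_width(),F.T@(manip.get_position()-O))
r2,ap2=tool(F,PHI);r3,_=tool(F,0)
G=O+F@[-.0004,.107,.040];G2=O+F@[-.0004,.1051,.040]
manip.move_to(list(G-ap2*.07),r2)
manip.servo_line(list(G),rate=.12);f('at')
manip.command_gripper(.05,25);f('grip')
manip.servo_line(list(G2),rate=.03);manip.hold(.2);f('slid')
manip.command_gripper(.076,25);f('open')
manip.servo_line(list(G2-ap2*.07),rate=.15)
manip.move_to(list(O+F@[-.17,.10,.34]),r3);f('aside')
for n in("side","top"): cv2.imwrite(f"pics/{n}9.png",manip.camera(n)["image"][:,:,::-1])
y0=.132
t=cv2.imread(f'pics/top9.png')
print('end',edge(t,'top',lambda q,k:(-.02+.04*k,q),y0-.016,y0+.016,.043),
     'far side x',edge(t,'top',lambda q,k:(q,y0-.01-.05*k),.018,.046,.043),'near x',edge(t,'top',lambda q,k:(q,y0-.01-.05*k),-.046,-.018,.043))
print('bed end',edge(t,'top',lambda q,k:(-.05+.1*k,q),.217,.255,.015))
cv2.imwrite("pics/b6.png",cv2.resize(t[165:275,300:410],None,fx=5,fy=5,interpolation=cv2.INTER_CUBIC))
```

```text
at 24.38 [-0.1103 -0.454  -0.2193] 0.07630648875419113 [-0.0001  0.1069  0.0405]
grip 24.68 [-1.4308  0.4871  6.7828] 0.058938644501472105 [0.0003 0.1071 0.041 ]
slid 25.12 [-0.0046  2.261   6.3583] 0.059408623955441754 [0.0005 0.1054 0.041 ]
open 25.43 [-0.6077  0.1928  0.3444] 0.07598029733343108 [-0.0005  0.1051  0.0399]
aside 27.16 [ 1.0584 -0.3031  0.5433] 0.07601382849429336 [-0.1699  0.0999  0.339 ]
end (np.float64(0.131), np.float64(0.0003914281543272015), np.float64(-0.0007680000000000222)) far side x (np.float64(0.03025), np.float64(0.00015110923201446132), np.float64(-7.753846153846511e-05)) near x (np.float64(-0.03025), np.float64(0.0003666824239038459), np.float64(0.0008787692307692239))
bed end (np.float64(0.2333875), np.float64(0.00026258522426062154), np.float64(6.13846153845435e-05))
```

View pics/b6.png

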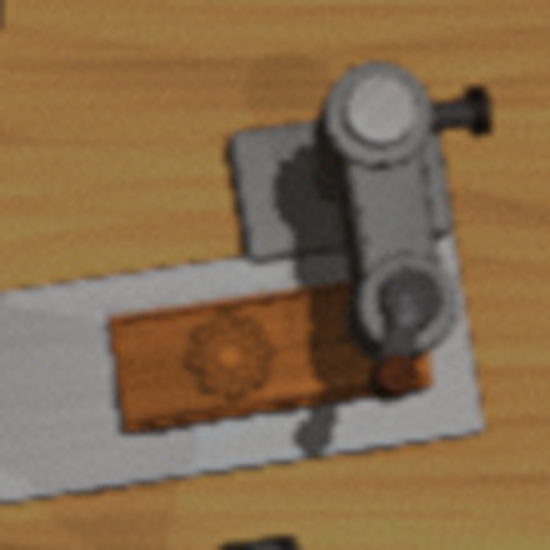

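The far end is now at +0.5 mm (aim 0) and the lateral error is about 0.5 mm. Now for the crank. The handle is at crank angle 0.45 or so, and I'll check the IK around the circle first.

```bash
cat >> h.py <<'E'
AX=O+F@[0,-.0005,0]
def hp(q,zz=.236,r=.04): return list(AX+F@[-r*np.cos(q),r*np.sin(q),zz])
def tan(q): return F@[np.sin(q),np.cos(q),0]
E
python3 - <<'E'
from h import *
from rig import manip
r3,_=tool(F,0)
print([manip.solve_ik(hp(q),r3) is not None for q in np.linspace(0,6.3,13)],manip.solve_ik(hp(0),r3),manip.solve_ik(hp(3.14),r3))
t=cv2.imread('pics/top9.png');s=cv2.imread('pics/side9.png')
for n,im in(('top',t),('side',s)):
    print(n,proj(n,hp(.446,.249)))
a=cv2.resize(t[220:260,360:400],(400,400));b=cv2.resize(s[170:210,290:330],(400,400))
cv2.imwrite('pics/c1.png',np.hstack([a,b]))
E
```

```text
[True, True, True, True, True, True, True, True, True, True, True, True, True] [-0.2586  0.3585  1.7673  0.      1.0158 -0.4006] [-0.21    0.4658  1.5965  0.      1.0792 -0.352 ]
top [378.9956 239.2552]
side [309.8188 182.6817]
```

View pics/c1.png

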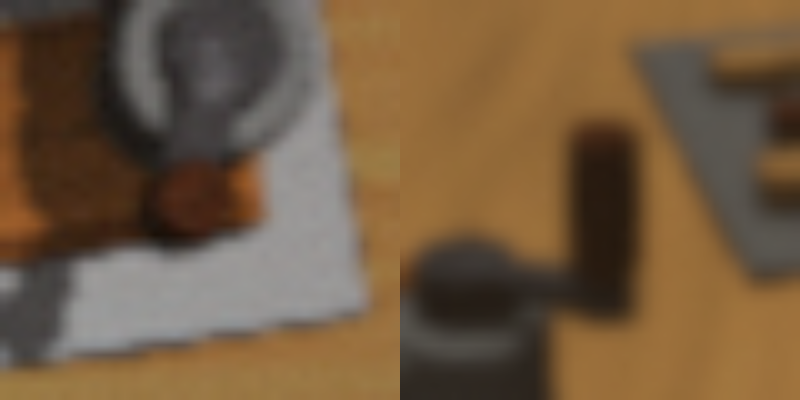

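Run:
```python
from h import *
from rig import manip
f=lambda m:print(m,round(manip.get_time(),2),manip.get_contact_force(),manip.get_width(),F.T@(manip.get_position()-AX))
r3,_=tool(F,0)
manip.command_gripper(.05,30)
manip.move_to(hp(.446,.31),r3);f('pre')
manip.servo_line(hp(.446,.243),rate=.15);f('at')
manip.command_gripper(.0,30);f('grip')
q=.446
for i in range(6):
    q+=.2; manip.servo_line(hp(q,.243),rate=.08)
    F_=manip.get_contact_force(); print(round(q,3),round(manip.get_time(),2),F_@tan(q),F_@(F@[-np.cos(q),np.sin(q),0]),F_[2])
for n in("side","top"): cv2.imwrite(f"pics/{n}10.png",manip.camera(n)["image"][:,:,::-1])
s=cv2.imread("pics/side10.png");t=cv2.imread("pics/top10.png")
cv2.imwrite("pics/a10.png",np.hstack([cv2.resize(s[140:280,230:370],(400,400)),cv2.resize(t[160:280,300:420],(400,400))]))
```

```text
pre 28.32 [ 0.9932 -0.4783  0.208 ] 0.05021511897638942 [-0.0366  0.0174  0.3094]
at 28.92 [ 0.2399 -0.136   1.2484] 0.049927345058324295 [-0.036   0.0174  0.244 ]
grip 29.3 [-2.9296 -0.0108  5.817 ] 0.018296071959476606 [-0.0359  0.0172  0.2443]
0.646 29.55 2.927772668330024 1.6542935978075064 6.774142462765471
0.846 29.8 1.4992154845187768 0.43828297438732905 5.718330607471374
1.046 30.05 2.3274945137153016 -1.1792556485158263 5.829916108065942
1.246 30.3 1.7225638895991326 -1.5060017565239439 5.976541228978105
1.446 30.55 2.8376085627168055 -2.4321987083830168 6.302952503580039
1.646 30.8 2.005421344258219 -4.470663765773118 6.153292778389228
```

View pics/a10.png

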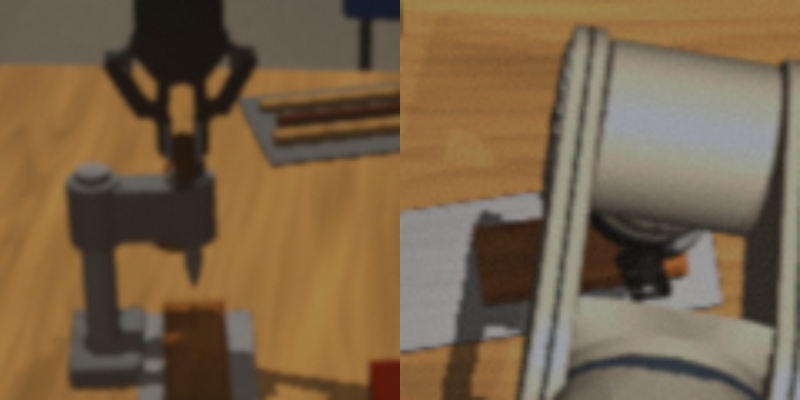

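Run:
```python
from h import *
from rig import manip
q=1.646;D=[]
while q<7.4:
    q+=.2; manip.servo_line(hp(q,.243),rate=.09)
    F_=F.T@manip.get_contact_force(); P_=F.T@(manip.get_position()-AX);D.append([q,*F_,*P_])
D=np.array(D);np.save('D.npy',D);print(manip.get_time(),manip.get_width())
qq=D[:,0];s,c=np.sin(qq),np.cos(qq)
# own Fx = bx + T*s - Rd*c ; Fy = by + T*c + Rd*s
A=np.vstack([np.stack([np.ones_like(s),0*s,s,-c],1),np.stack([0*s,np.ones_like(s),c,s],1)])
sol,res,*_=np.linalg.lstsq(A,np.r_[D[:,1],D[:,2]],rcond=None);print('bx,by,T,R',sol,np.sqrt(res/len(A)))
for d in D[::3]: print(d[:4].round(2),d[4:].round(4))
for n in("side","top"): cv2.imwrite(f"pics/{n}11.png",manip.camera(n)["image"][:,:,::-1])
s=cv2.imread("pics/side11.png")
cv2.imwrite("pics/a11.png",np.hstack([cv2.resize(s[140:280,230:370],(400,400)),cv2.resize(s[225:275,275:325],(400,400),interpolation=cv2.INTER_CUBIC)]))
```

```text
38.15 0.018014881663190662
bx,by,T,R [-2.0295 -2.0587  1.5155  0.3534] [2.071]
[ 1.85  0.26 -6.37  6.44] [0.0117 0.0368 0.2442]
[ 2.45 -2.85 -5.33  8.49] [0.0306 0.0239 0.2442]
[ 3.05 -4.01 -2.09  8.64] [0.0394 0.0026 0.2442]
[ 3.65 -1.5  -0.82  7.84] [ 0.0349 -0.0202  0.2443]
[ 4.25 -1.   -1.97  7.18] [ 0.0182 -0.0369  0.2443]
[ 4.85 -1.81 -5.    9.69] [-0.0056 -0.0412  0.2443]
[ 5.45 -5.17 -3.17 12.16] [-0.0278 -0.0308  0.2442]
[ 6.05 -5.18  0.   11.74] [-0.0398 -0.0095  0.2442]
[ 6.65 -1.25  2.52 11.03] [-0.0373  0.0144  0.2442]
[7.25 1.92 0.11 6.89] [-0.0217  0.0326  0.2442]
```

View pics/a11.png

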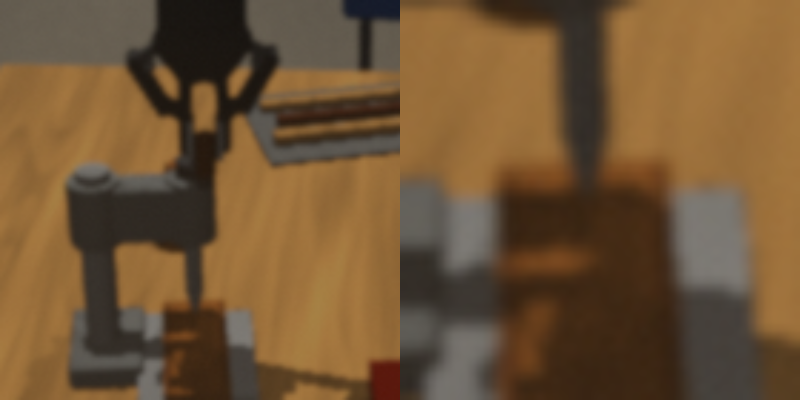

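The tip hangs just above the recess: it is at (298.4,249.1), with the board's edges symmetric about it. I'll wind down to just before the expected contact, then go in small steps and watch the tangential force.

Run:
```python
from h import *
from rig import manip
own=lambda p:F.T@(p-O)
print('tip own',own(onz('side',(298.4,249.1),.0475)))
q=7.446;log=[]
def T(q):
    v=[]
    for _ in range(3): v.append(manip.get_contact_force()@tan(q)); manip.hold(.01)
    return np.mean(v)
while q<9.15:
    q=min(q+.2,9.2); manip.servo_line(hp(q,.243),rate=.09); print(round(q,3),round(manip.get_time(),2),round(T(q),2))
base=[]
while manip.get_time()<46:
    q+=.012; manip.servo_line(hp(q,.243),rate=.02); v=T(q); log.append(v)
    print(round(q,3),round(manip.get_time(),2),round(v,2))
    if len(log)>=4 and v<np.median(log[:4])-2.2: break
    if abs(v)>9: break
open('q.txt','w').write(str(q))
```

```text
tip own [-0.0011  0.0018  0.0475]
7.646 38.5 2.17
7.846 38.77 2.9
8.046 39.05 2.14
8.246 39.33 2.15
8.446 39.6 2.43
8.646 39.88 1.82
8.846 40.15 2.91
9.046 40.42 2.67
9.2 40.7 2.05
9.212 41.0 0.13
9.224 41.27 -0.4
9.236 41.55 -1.86
9.248 41.83 -0.94
9.26 42.1 -1.11
9.272 42.38 -1.88
9.284 42.65 -1.56
9.296 42.92 -1.51
9.308 43.2 -1.75
9.32 43.48 -1.39
9.332 43.75 -1.87
9.344 44.02 -0.88
9.356 44.3 -2.0
9.368 44.58 -1.58
9.38 44.85 -1.18
9.392 45.12 -1.67
9.404 45.4 -1.17
9.416 45.67 -1.33
9.428 45.95 -1.23
9.44 46.23 -1.3
```

Baseline drag at slow speed is about −1.5 N, with no contact yet at 9.44. I'll continue.

Run:
```python
from h import *
from rig import manip
q=float(open('q.txt').read())
def T(q):
    v=[]
    for _ in range(3): v.append(manip.get_contact_force()@tan(q)); manip.hold(.01)
    return np.mean(v)
while manip.get_time()<53:
    q+=.012; manip.servo_line(hp(q,.243),rate=.02); v=T(q)
    print(round(q,3),round(manip.get_time(),2),round(v,2))
    if v<-3.8: break
open('q.txt','w').write(str(q))
s=manip.camera("side")["image"][:,:,::-1];cv2.imwrite("pics/side12.png",s)
cv2.imwrite("pics/a12.png",np.hstack([cv2.resize(s[140:280,230:370],(400,400)),cv2.resize(s[225:275,275:325],(400,400),interpolation=cv2.INTER_CUBIC)]))
print(F.T@(manip.get_position()-AX),manip.get_contact_force())
```

```text
9.452 46.5 -1.98
9.464 46.77 -1.26
9.476 47.05 -1.74
9.488 47.33 -1.7
9.5 47.6 -1.04
9.512 47.88 -1.18
9.524 48.15 -1.77
9.536 48.42 -2.12
9.548 48.7 -2.21
9.56 48.98 -2.36
9.572 49.25 -2.12
9.584 49.52 -2.62
9.596 49.8 -2.74
9.608 50.08 -2.6
9.62 50.35 -2.72
9.632 50.62 -3.21
9.644 50.9 -3.1
9.656 51.17 -3.13
9.668 51.45 -4.08
[ 0.0388 -0.009   0.2442] [-1.5867  3.3399 10.0648]
```

View pics/a12.png

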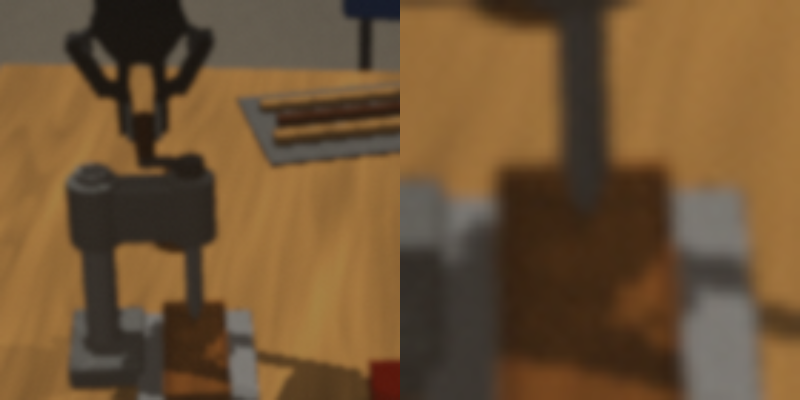

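The point is down in the recess: contact began near 9.53 rad, against 9.43 expected for the floor (the rim would have been 8.4). Thrust is now about 15–20 N. I'll take two more small steps and then release.

Run:
```python
from h import *
from rig import manip
q=float(open('q.txt').read())
for _ in range(2):
    q+=.012; manip.servo_line(hp(q,.243),rate=.02); print(round(q,3),manip.get_contact_force()@tan(q))
manip.hold(.1)
manip.command_gripper(.05,30);print(manip.get_time(),manip.get_contact_force())
p=np.array(manip.get_position())
manip.servo_line(list(p+[0,0,.08]),rate=.12)
r3,_=tool(F,0)
manip.move_to(list(O+F@[-.2,.0,.36]),r3);print(manip.get_time(),manip.get_contact_force())
for n in("side","top"): cv2.imwrite(f"pics/{n}13.png",manip.camera(n)["image"][:,:,::-1])
s=cv2.imread("pics/side13.png");t=cv2.imread("pics/top13.png")
cv2.imwrite("pics/a13.png",np.hstack([cv2.resize(s[160:300,230:370],(400,400)),cv2.resize(t[150:290,280:420],(400,400))]))
y0=.132
print('end',edge(t,'top',lambda q,k:(-.02+.04*k,q),y0-.016,y0+.016,.043),
     'far',edge(t,'top',lambda q,k:(q,y0-.01-.05*k),.018,.046,.043),'near x',edge(t,'top',lambda q,k:(q,y0-.01-.05*k),-.046,-.018,.043))
t0=cv2.imread('pics/top0.png')
for nm,(a,b,c,d) in dict(flask=(130,190,260,310),figure=(195,235,440,480),chisel=(300,330,400,480)).items():
    d0=cv2.absdiff(t0[a:b,c:d],t[a:b,c:d]);print(nm,cv2.phaseCorrelate(cv2.cvtColor(t0[a:b,c:d],6).astype(float),cv2.cvtColor(t[a:b,c:d],6).astype(float)),d0.mean())
```

```text
9.68 -4.540915640841141
9.692 -3.1043172766233527
52.5083 [-0.5866 -0.4586 -0.7058]
54.2833 [-0.0216  0.2099  0.106 ]
end (np.float64(0.131), np.float64(0.0003499942856676363), np.float64(-0.0005575384615384482)) far (np.float64(0.030074999999999998), np.float64(0.00013170421405558861), np.float64(1.9384615384616375e-05)) near x (np.float64(-0.03025), np.float64(0.00029895819105687637), np.float64(0.0007010769230769072))
flask ((-0.1755871440579888, 0.006921957984669547), 0.9879704919088159) 2.8874444444444443
figure ((-0.01122610144637548, -0.0053597379151533175), 0.8427583628004126) 2.9522916666666665
chisel ((-13.61744905342914, 14.262697445070339), 0.10066335939840727) 51.11986111111111
```

View pics/a13.png

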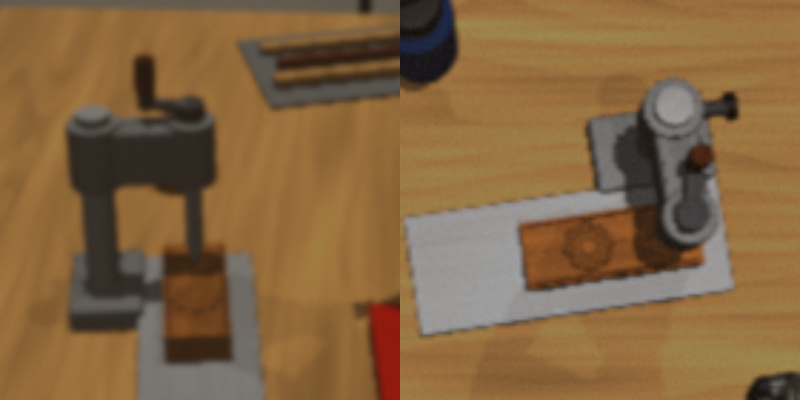

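Run:
```python
from h import *
s0=cv2.imread('pics/side0.png');s=cv2.imread('pics/side13.png')
a=[x[208:255,362:392] for x in(s0,s)];print('chisel',cv2.absdiff(*a).mean(),cv2.phaseCorrelate(*[cv2.cvtColor(x,6).astype(float) for x in a]))
p=F.T@(onz('top',(385.2,204.3),.249)-AX);print(p,np.arctan2(p[1],-p[0])+4*np.pi)
from rig import manip
print(manip.get_time()); manip.sign_off(); print(manip.get_time())
```

```text
chisel 3.1283687943262413 ((0.012805508037807556, 0.05039264686686096), 0.9931065994384218)
[ 0.0371 -0.008   0.249 ] 9.637018605985403
54.3833
the job is handed in; nothing more can be done
the job is handed in; nothing more can be done
```

I did the whole job and handed it in at about 54.4 s of the 69 s allowed; the sign-off gives no verdict.

**What I did**
- I took the board off the stand and laid it flat and face up on the bed, with its recess about 80 mm short of the point, and let go.
- I took hold of it again 55 mm to the rosette's side of its middle and slid it about 80 mm along the bed.
- The top view then showed the recess about 2 mm short of the axis, so I gripped it there once more, slid it a further 1.6 mm or so and let go.
- I wound the crank from about 0.45 rad to about 9.64 rad, let go of it and moved the arm clear.

**Last checks**
- **Board position:** the top view puts the recess about 0.5 mm from the axis along the bed and under 1 mm across it. The board did not move during the cranking.
- **Seating:** contact began near 9.53 rad, about 0.1 rad past the 9.43 predicted for the recess floor; the rim would have met the point near 8.4 rad.
- **Force on the board:** the force at the handle rose about 2–3 N above the drag, which I estimate as 15–25 N at the point. I could not measure that directly, nor what remained after I let go of the crank.
- **Bystanders:** flask, figure and chisel show no movement in the images. The arm hid the chisel in the last top view, so I checked it in the side view.

**What disagreed**
- **Along the bed:** the side view's readings differed from the top view's by up to 2.7 mm. I trusted the top view because it measured the bed at its true size.
- **Handle force:** readings taken while cranking faster had the wrong sign, so I judged contact only from the slow steps. The last two small steps read −4.5 and −3.1 N, which is roughly the noise in these readings.

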